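# Set the grinder to seven clicks from zero and lock the dial

## Task

Set the coffee grinder for a filter brew: turn the round black dial on its top clockwise until you feel it come up against its zero stop, without forcing it, then open it counter-clockwise by exactly seven clicks. Then gently slide the red lock tab fully home against the dial, let go, and leave everything else on the bar as it stands.

Things in the scene. Friction and masses are not known exactly. Their poses are not given: they have to be found in the camera images.
- grinder: Black coffee grinder, fixed, elsewhere and turned each time. Origin: centre of its underside, z up; +y runs from the red lock tab past the dial to the brown hopper. Flat head 150 (x) by 270 mm (y -110 to +160), top face at z = 170. Dial axis at x 0, y -15. Hopper: 88 mm across, 58 mm high above the top face, at y +113. All else on the head but the dial is under 18 mm high
- dial_grip (a point): Point on the dial's upright axis at mid grip height, 207 mm above the table; fixed to the grinder, does not turn, axes as the grinder's. The dial is a round black fluted knob with a plain brown disc on top, 48 mm to grip, 34 mm high, its underside 20 mm and top 54 mm above the head's top face; a 36 mm steel neck below. Closes clockwise seen from above, opens counter-clockwise
- dial_top (a point): Centre of the dial's top face, 17 mm above dial_grip; also fixed to the grinder. Clicks: 18 a turn, one every 20 degrees. The dial looks the same at each, so only feel tells them. A click resists with up to about 0.17 N m until half way, then snaps forward; let go, the dial settles in the nearest click. It starts 2 to 5 clicks open; its far stop is at 12 clicks
- dial_neck (a point): Point on the dial's axis at the head's top face, 37 mm below dial_grip; fixed to the grinder. Zero stop: itself a click; there the burrs touch and the dial gets springy, about 4 N m per rad; let go, it springs back to zero. More than about 0.24 rad (14 degrees, 0.9 N m) past zero jams the burrs and spoils the job. With the lock home the dial is braked
- burr (a point): Centre of the steel burr that the dial moves, hidden inside the head. At y = -60 mm in the grinder's frame when the dial is at zero; it moves +0.05 mm along the grinder's y for each click of opening: far too little to be seen in a reading
- lock (a joint): How far the red lock tab is slid towards the dial (m): 0 fully out, 0.015 fully home at its end stop. Starts within 4 mm of fully out. Sliding takes about 5 N, a few newtons more at the very end as its shoe meets the dial's neck; it stays where it is left. Slide it only once the dial is set
- lock_back (a point): Centre of the lock tab's back face, which looks to the grinder's -y, away from the dial. The red tab is 28 mm wide (x), 14 mm thick (y) and stands 2 to 17 mm above the head's top face; the point is 9.5 mm above that face, in line with the dial's axis (x 0), 63 mm from the axis when fully out, 48 mm when home. Push it to +y with less than 25 N
- carafe: open glass carafe, 84 mm across, 105 mm high, on the scale at the right; leave alone. Origin under its centre
- mug: white mug 80 mm across, 90 mm high; leave alone. Origin under its centre
- scoop: spoon-like scoop 160 mm long lying on the table; leave alone
- brush: cleaning brush 160 mm long lying on the table; leave alone
- jar: amber jar with wooden cap, 72 mm across, 100 mm high; leave alone. Origin under its centre
- dosing_cup: steel cup 58 mm across, 55 mm high, standing on the grinder's foot under the spout; leave alone. Origin under its centre

How it is judged (in metres and radians):
On the way, in this order (a step that is already met when the one before it is completed fails the run):
1. the dial is turned closed onto its zero stop (less than a fifth of a click above it) (y of burr in the frame of grinder below -0.05999 m), for 0.2 s.
2. the dial is opened to the seventh click from zero (y of burr in the frame of grinder between -0.05967 and -0.05963 m), for 0.3 s.
3. the lock tab is slid home with the dial still at the seventh click (all of step 2 and value of joint lock above 0.0135 m), for 0.2 s.
At the end, for the whole second after the job is handed in: The dial rests at the seventh click open from zero (burr 0.33 to 0.37 mm from its zero place, that is within 0.4 of a click), the lock tab is within 1.5 mm of fully home, the other things are at rest (all of step 3 and linear speed of each of carafe, mug, scoop, brush, jar, dosing_cup below 0.02 m/s); the robot touches nothing.
It fails at once if the burrs are jammed: the dial is forced more than 0.24 rad (0.7 of a click, some 0.9 N m) past its zero stop (y of burr in the frame of grinder below -0.060035 m).
It fails at once if the lock tab is rammed with more than 25 N (contact force between the fingers and lock_c0 above 25 N).
It fails at once if the lock tab is slid more than 9 mm in while the dial is not at the seventh click (value of joint lock above 0.009 m and not (y of burr in the frame of grinder between -0.05967 and -0.05963 m)).
It fails at once if something else on the bar is moved by more than 20 mm (distance of any of carafe, mug, scoop, brush, jar, dosing_cup from where it was at the start of the episode above 0.02 m).
It also fails if it takes over 64 s, if anything falls off the work surface, if the arm or the gripper's body presses on something with over 40 N, if the wrist force passes 120 N, or if a joint passes its speed limit or range.

## Robot

A 6-joint arm with a two-finger parallel gripper is mounted at the origin on the work surface. World frame = base frame: x ahead of the robot, y to its left, z up, the work surface at z = 0. Lengths are in m, angles in degrees, forces in N, time in s.
With the tool pointing down it reaches from about 0.375 to 0.975 m from the base axis. Payload 3.8 kg.
Tool frame: the origin (TCP) lies between the finger pads; the fingertips stand 22 mm ahead of it and the grasp point (between the pads) lies 3 mm ahead of it (r.tip_reach is the distance from the TCP to the fingertips, in m); z points along the fingers, y is the direction in which the jaws open and shut (so a half turn about z gives the same grasp; the last joint's range is limited). The gripper opens to 88 mm and grips with 3 to 60 N. Pads are 18 mm wide; open, the fingers measure 123 mm over their backs; the gripper's body (75 mm by 187 mm) begins 45 mm behind the grasp point.
Start: joints at [-78.604, 15.12, 91.902, -0, 72.978, -2.114], TCP at [0.158, -0.656, 0.261] pointing down, gripper open.
Joint ranges: [-150.88, 150.88], [-54.13, 125.18], [17.81, 147.31], [-75.09, 255.09], [0, 152.58], [-146.25, 146.25]. Speed limits (degrees/s): [147.25, 147.25, 180, 180, 180, 180].

## Interface

Orientations are given as a 3x3 rotation matrix whose columns are the frame's x, y, z axes.
In Python, from station import r gives the robot as it stands. Calls block until the motion is done:
- r.move_ptp(position, orientation): joint-space move of the TCP to a pose.
- r.servo_line(position, attitude=None, velocity=0.15): straight line of the TCP; attitude=None keeps the orientation; velocity is the mean speed in m/s.
- r.set_joints(angles): joint-space move.
- r.set_gripper(opening): opening from 0.0 (shut) to 1.0 (fully open); the grip force is fixed at half the most; returns when the fingers have stopped.
- r.wait(seconds).
- r.ik(position, orientation): joint angles nearest the present ones, or None.
- r.grab_frame(name): name is "scene" or "side" or "wrist"; returns a dict with "img" (420x560x3 uint8, red, green, blue), "depth" (420x560 float32, m along the optical axis (not along the pixel's ray), 0 where there is no reading), "fovy" (degrees; the focal length in pixels is half the picture's height over the tangent of half this angle, whatever the lens; pixels are square), "cx", "cy" (the principal point, pixels), "R" (3x3) and "t" (3): a world point X has camera coordinates R X + t. Camera axes: x right, y down, z forward; pixel columns grow to the right and rows downward; lengths in m; the calibration is good to about 2 mm. A picture is of the moment at which its call begins.
A pose or a line that the arm cannot do raises r.PlanningError and nothing moves.
- r.sign_off(): hands the job in, once; it reports no verdict.
Readings, each from a call of its own:
- r.current_time(): time.
- r.current_joint_pos(): joint angles.
- r.current_dq(): joint speeds.
- r.current_tau(): joint torques, N m.
- r.current_position(): TCP position.
- r.current_tool_rot(): TCP orientation.
- r.current_contact_force(): force on the tool from outside, world axes, zero at the start.
- r.current_moment(): the same for the moment, N m.
- r.current_grip_width(): opening from 0.0 (shut) to 1.0 (fully open).
Only numpy, scipy, OpenCV 4.12 (cv2) and the standard library are available. Lean on these libraries where they do the work, as an engineer would, in place of code of your own. Each camera call takes 0.05 s, during which the arm holds its last target. There are 200 camera calls.

## Working session

There is one attempt and no reset: what is moved stays moved. The work goes in short steps, each a Python script; the robot and the scene stay as the last script left them, time stands still between calls to the robot, and variables do not carry over. Pictures are saved under pics/ and viewed, about 8 in all and at most 12, crops included, and the job is handed in when it is done.

```bash
ls; mkdir -p pics; python3 - <<'E'
from station import r
import cv2,numpy as np,pickle
for n in("scene","side","wrist"):
    f=r.grab_frame(n);pickle.dump(f,open(f"pics/{n}0.pkl","wb"))
    cv2.imwrite(f"pics/{n}0.png",f["img"][:,:,::-1]); print(n,f["fovy"],f["cx"],f["cy"],f["R"].round(3).tolist(),f["t"].round(3))
a=cv2.imread("pics/scene0.png");b=cv2.imread("pics/side0.png")
cv2.imwrite("pics/both0.png",cv2.resize(np.vstack([a,b]),(400,600)) if 0 else np.hstack([cv2.resize(a,(400,300)),cv2.resize(b,(400,300))]))
print(r.current_time(),r.current_contact_force(),r.current_moment(),r.tip_reach)
E
```

```text
pics
scene 43.002739448604125 276.382572506522 214.1862280684305 [[0.672, 0.741, 0.005], [0.519, -0.467, -0.716], [-0.528, 0.484, -0.698]] [-0.326 -0.182  1.778]
side 45.29561178951727 283.25408858776336 208.62127029254034 [[-0.77, -0.638, -0.011], [-0.468, 0.576, -0.67], [0.434, -0.51, -0.742]] [0.374 0.36  1.182]
wrist 69.53283961971265 279.59617276208786 214.4854361674866 [[0.234, -0.972, -0.002], [-0.925, -0.223, 0.308], [-0.3, -0.071, -0.951]] [-0.673 -0.043  0.391]
0.15 [ 0.36034457 -1.00496691  0.22174247] [-0.04275928 -0.04033314 -0.00525324] 0.022
```

View pics/scene0.png

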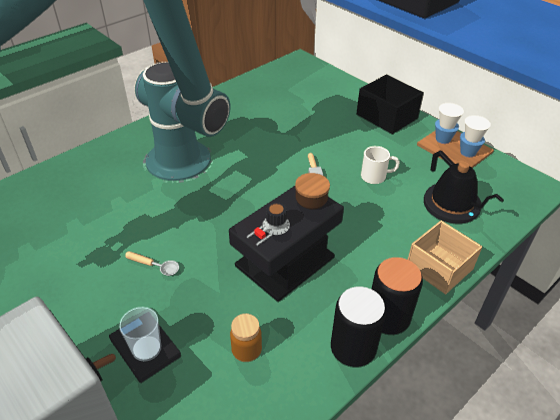

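View pics/side0.png

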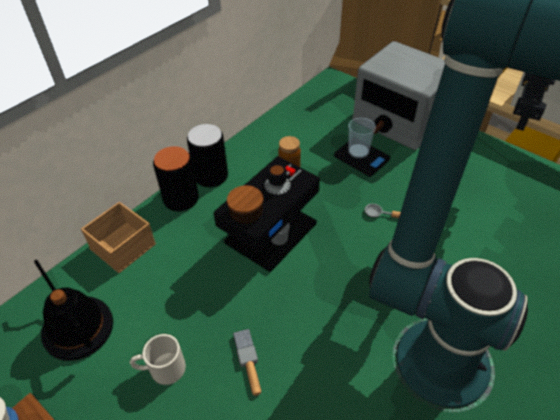

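Scene view: the dial's brown disc is near (276,209), the red tab near (261,233) and the hopper top near (312,184). In the side view they are near (277,172), (291,170) and (245,201). Next I cast rays from these onto their known heights.

```bash
cat > vis.py <<'E'
import numpy as np,cv2
def ray(f,u,v,z):
    fl=f["img"].shape[0]/2/np.tan(np.radians(f["fovy"]/2))
    R,t=np.array(f["R"]),np.array(f["t"]); c=-R.T@t
    d=R.T@np.array([(u-f["cx"])/fl,(v-f["cy"])/fl,1]); return c+d*(z-c[2])/d[2]
def blobs(f,kind,box,amin=15):
    h=cv2.cvtColor(f["img"],cv2.COLOR_RGB2HSV).astype(int); H,S,V=h[...,0],h[...,1],h[...,2]
    m=((H<=4)|(H>=175))&(S>190)&(V>100) if kind=="red" else (H>=5)&(H<=20)&(S>80)&(V>50)
    k=np.zeros(m.shape,np.uint8); x0,y0,x1,y1=box; k[y0:y1,x0:x1]=m[y0:y1,x0:x1]
    n,l,s,c=cv2.connectedComponentsWithStats(k)
    return [(int(s[i,4]),c[i].round(1).tolist(),s[i,:4].tolist()) for i in range(1,n) if s[i,4]>=amin]
E
python3 - <<'E'
import pickle,numpy as np
from vis import *
for n,box in(("scene",(225,160,345,250)),("side",(215,160,320,235))):
    f=pickle.load(open(f"pics/{n}0.pkl","rb"))
    for k in("red","brown"):
        for b in blobs(f,k,box):
            print(n,k,b,[ray(f,*b[1],z).round(4).tolist() for z in (.224,.228,.187)], f["depth"][int(b[1][1]),int(b[1][0])])
E
```

```text
scene red (78, [259.4, 232.9], [255, 228, 11, 11]) [[0.5998, -0.1578, 0.224], [0.6027, -0.1603, 0.228], [0.5726, -0.1352, 0.187]] 1.2829005
scene brown (992, [311.5, 189.8], [295, 173, 35, 36]) [[0.5742, 0.0372, 0.224], [0.5772, 0.0338, 0.228], [0.5459, 0.068, 0.187]] 1.3344513
scene brown (124, [275.9, 208.5], [269, 203, 15, 11]) [[0.5648, -0.0748, 0.224], [0.5679, -0.0777, 0.228], [0.5362, -0.0487, 0.187]] 1.2862605
side red (47, [290.0, 169.3], [285, 166, 10, 8]) [[0.5431, -0.1006, 0.224], [0.5405, -0.0974, 0.228], [0.5678, -0.1309, 0.187]] 1.3570126
side brown (26, [295.5, 161.6], [289, 160, 11, 6]) [[0.5504, -0.1324, 0.224], [0.5477, -0.129, 0.228], [0.5754, -0.164, 0.187]] 1.5808327
side brown (115, [276.5, 169.6], [270, 165, 14, 10]) [[0.5696, -0.0778, 0.224], [0.5668, -0.0746, 0.228], [0.5954, -0.1071, 0.187]] 1.3004823
side brown (805, [244.7, 198.8], [226, 185, 38, 29]) [[0.5633, 0.0505, 0.224], [0.5606, 0.0531, 0.228], [0.5889, 0.0265, 0.187]] 1.2331809
```

```bash
cat >> vis.py <<'E'
def down(yaw):  # tool pointing down, tool x at yaw (deg)
    c,s=np.cos(np.radians(yaw)),np.sin(np.radians(yaw)); return np.array([[c,s,0],[s,-c,0],[0,0,-1.]])
E
python3 - <<'E'
from station import r
from vis import *
f=__import__("pickle").load(open("pics/wrist0.pkl","rb"))
R0=np.array(r.current_tool_rot()); print(R0.round(3).tolist())
c=-np.array(f["R"]).T@f["t"]; print("cam in tool",R0.T@(c-r.current_position()), "fwd in tool",R0.T@np.array(f["R"])[2])
for y in range(-180,180,30):
    q=r.ik([.567,-.076,.42],down(y)); print(y,None if q is None else np.round(q,1))
E
```

```text
[[0.972, 0.234, -0.0], [0.234, -0.972, 0.002], [0.0, -0.002, -1.0]]
cam in tool [ 0.07996167 -0.00069575 -0.12457603] fwd in tool [-3.07797312e-01  2.91687875e-04  9.51451906e-01]
-180 [ -10.1    0.7   91.8   -0.    87.6 -100.1]
-150 [ -10.1    0.7   91.8   -0.    87.6 -130.1]
-120 None
-90 None
-60 [-10.1   0.7  91.8  -0.   87.6 139.9]
-30 [-10.1   0.7  91.8  -0.   87.6 109.9]
0 [-10.1   0.7  91.8  -0.   87.6  79.9]
30 [-10.1   0.7  91.8  -0.   87.6  49.9]
60 [-10.1   0.7  91.8  -0.   87.6  19.9]
90 [-10.1   0.7  91.8  -0.   87.6 -10.1]
120 [-10.1   0.7  91.8  -0.   87.6 -40.1]
150 [-10.1   0.7  91.8  -0.   87.6 -70.1]
```

```bash
python3 - <<'E'
from station import r
from vis import *
import pickle
p=np.array(r.current_position()); r.servo_line([p[0],p[1],.40],velocity=.3)
r.move_ptp([.567,-.076,.40],down(60)); r.wait(.3)
f=r.grab_frame("wrist"); pickle.dump(f,open("pics/w1.pkl","wb")); cv2.imwrite("pics/w1.png",f["img"][:,:,::-1])
for k in("red","brown"):
    for b in blobs(f,k,(0,0,560,420),150): print(k,b,[ray(f,*b[1],z).round(4).tolist() for z in (.224,.228,.187)], f["depth"][int(b[1][1]),int(b[1][0])])
print(r.current_time(),r.current_position())
E
```

```text
red (297, [304.1, 225.7], [292, 214, 25, 23]) [[0.5744, -0.1146, 0.224], [0.5749, -0.1132, 0.228], [0.5704, -0.1279, 0.187]] 0.35723427
brown (8167, [204.3, 80.0], [155, 27, 99, 106]) [[0.5632, 0.0553, 0.224], [0.5638, 0.0545, 0.228], [0.5578, 0.063, 0.187]] 0.27346656
brown (893, [279.3, 197.4], [263, 181, 34, 34]) [[0.5672, -0.0748, 0.224], [0.5677, -0.0739, 0.228], [0.5623, -0.0831, 0.187]] 0.30769128
brown (1340, [405.3, 231.7], [384, 212, 55, 52]) [[0.6644, -0.1744, 0.224], [0.6637, -0.1722, 0.228], [0.6715, -0.195, 0.187]] 0.4840688
brown (1045, [84.9, 339.0], [70, 309, 39, 60]) [[0.276, -0.1102, 0.224], [0.2804, -0.1088, 0.228], [0.2353, -0.1229, 0.187]] 0.079333864
brown (1040, [474.5, 339.1], [452, 308, 38, 61]) [[0.6827, -0.3449, 0.224], [0.6817, -0.3404, 0.228], [0.692, -0.3865, 0.187]] 0.078397654
brown (3446, [427.0, 392.4], [251, 382, 309, 17]) [[0.6023, -0.3947, 0.224], [0.6024, -0.3896, 0.228], [0.6017, -0.4425, 0.187]] 0.0712453
3.6333 [ 0.56698261 -0.0763028   0.3999758 ]
```

View pics/w1.png

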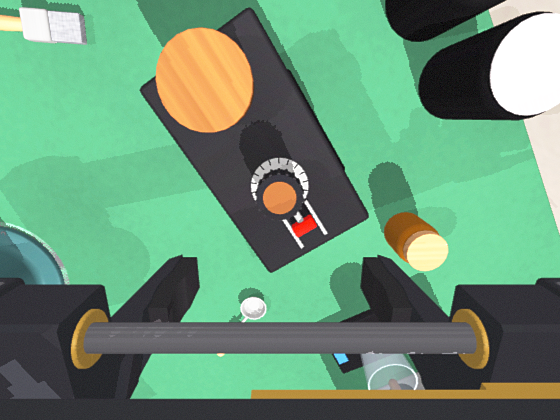

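Near view: dial disc at (279,197), red tab at (304,226) and hopper at (204,80). Dial to hopper measures 129 mm against the expected 128 mm, and the grinder yaw is about 1.5°. I'll take two opposite wrist yaws to cancel the camera bias.

```bash
python3 - <<'E'
from station import r
from vis import *
P=[]
r.servo_line([.567,-.076,.36],velocity=.2)
for y in(150,-30):
    r.move_ptp([.567,-.076,.36],down(y)); r.wait(.2)
    f=r.grab_frame("wrist")
    for k in("red","brown"):
        for b in blobs(f,k,(0,0,560,330),150):
            z=.187 if k=="red" else .224 if b[0]<3500 else .228
            X=ray(f,*b[1],z)
            if abs(X[0]-.567)<.03 and abs(X[1])<.15: print(y,k,b,X.round(4))
    print(r.current_time())
E
```

```text
150 red (327, [236.4, 223.4], [225, 210, 25, 28]) [ 0.5669 -0.1275  0.187 ]
150 brown (8387, [408.5, 124.0], [350, 74, 118, 109]) [0.555  0.0525 0.228 ]
150 brown (1138, [280.6, 209.8], [262, 192, 39, 37]) [ 0.5673 -0.0746  0.224 ]
5.6333
-30 red (374, [324.7, 169.2], [313, 155, 25, 30]) [ 0.5711 -0.1294  0.187 ]
-30 brown (1134, [278.6, 210.2], [260, 192, 39, 37]) [ 0.567  -0.0746  0.224 ]
-30 brown (3947, [171.4, 258.5], [120, 223, 98, 93]) [0.5772 0.0353 0.228 ]
8.5333
```

```bash
python3 - <<'E'
from station import r
from vis import *
g=lambda:(round(r.current_time(),2),np.round(r.current_contact_force(),1).tolist(),np.round(r.current_moment(),3).tolist(),round(r.current_tau()[5],3),round(r.current_joint_pos()[5],2))
r.move_ptp([.5672,-.0746,.30],down(60)); r.servo_line([.5672,-.0746,.214],velocity=.1); print(g())
r.set_gripper(0.3); print(g(),r.current_grip_width()*88)
for i in range(12):
    q=np.array(r.current_joint_pos()) if i==0 else q
    q[5]+=2; r.set_joints(q); print(g())
    if abs(r.current_moment()[2])>.45: break
E
```

```text
(10.94, [0.2, 0.1, 0.1], [0.004, -0.065, -0.069], np.float64(-0.0), np.float64(20.01))
(11.63, [1.2, -0.8, 0.1], [-0.189, -0.164, -0.008], np.float64(0.006), np.float64(20.01)) 47.20344178115941
(11.88, [1.5, -0.4, -1.2], [-0.015, -0.058, 0.108], np.float64(0.166), np.float64(21.97))
(12.13, [1.1, -0.4, 0.4], [-0.05, -0.076, 0.07], np.float64(0.133), np.float64(23.95))
(12.38, [-0.4, 0.2, -0.1], [-0.032, -0.117, 0.09], np.float64(0.096), np.float64(25.95))
(12.63, [1.2, 0.1, -0.8], [-0.059, -0.157, -0.015], np.float64(0.058), np.float64(27.95))
(12.88, [0.9, -0.4, -0.1], [-0.122, -0.234, -0.049], np.float64(0.018), np.float64(29.95))
(13.13, [0.8, -1.5, -0.2], [-0.147, -0.156, -0.114], np.float64(-0.022), np.float64(31.95))
(13.38, [1.3, -1.4, -0.1], [-0.171, -0.242, -0.153], np.float64(-0.061), np.float64(33.94))
(13.63, [1.2, -0.1, -1.0], [-0.169, -0.289, -0.13], np.float64(-0.092), np.float64(35.95))
(13.88, [2.2, -1.1, -0.9], [-0.243, -0.249, -0.134], np.float64(-0.11), np.float64(37.94))
(14.13, [1.8, -1.7, -0.2], [-0.198, -0.331, 0.036], np.float64(0.028), np.float64(39.93))
(14.38, [2.5, -1.3, -1.0], [-0.245, -0.366, 0.111], np.float64(0.172), np.float64(41.93))
(14.63, [2.3, -1.9, -1.3], [-0.238, -0.414, 0.051], np.float64(0.137), np.float64(43.94))
```

The j6 torque shows clean detents at about 20° and 40°. I'll keep closing until it exceeds a click's peak.

```bash
python3 - <<'E'
from station import r
import numpy as np
q=np.array(r.current_joint_pos()); q[5]=44
L=[]
while q[5]<135:
    q[5]+=2; r.set_joints(q); t=r.current_tau()[5]; L.append((round(float(r.current_joint_pos()[5]),1),round(float(t),3),round(float(r.current_moment()[2]),2)))
    if t>.42: break
r.wait(.3); L.append((r.current_joint_pos()[5].round(2),r.current_tau()[5].round(3)))
print(*L,sep="\n"); print(r.current_time(),r.current_contact_force())
E
```

```text
(45.9, 0.098, -0.01)
(47.9, 0.059, -0.05)
(49.9, 0.019, -0.05)
(51.9, -0.022, -0.0)
(53.9, -0.06, -0.1)
(55.9, -0.09, -0.16)
(57.9, -0.109, -0.16)
(59.9, 0.029, -0.04)
(61.9, 0.167, 0.12)
(63.9, 0.137, 0.07)
(65.9, 0.1, 0.01)
(67.9, 0.06, 0.01)
(70.0, 0.003, -0.06)
(72.0, -0.037, -0.12)
(74.0, -0.073, -0.11)
(76.0, -0.103, -0.14)
(78.0, -0.122, -0.14)
(80.0, 0.016, -0.07)
(81.9, 0.271, 0.23)
(83.9, 0.383, 0.3)
(85.9, 0.496, 0.49)
(np.float64(85.89), np.float64(0.461))
20.1833 [ 3.37605695 -4.29910564 -1.41747483]
```

Zero stop felt at j6 ≈ 80°, three clicks from the start. The clicks fell at 20, 40, 60 and 80°, so nothing slipped. Now I open by 140°.

```bash
python3 - <<'E'
from station import r
import numpy as np
q=np.array(r.current_joint_pos())
L=[]
for a in [83,80]+list(range(75,-61,-5)):
    q[5]=a; r.set_joints(q); L.append((round(float(r.current_joint_pos()[5]),1),round(float(r.current_tau()[5]),3)))
r.wait(.5); L.append((r.current_joint_pos()[5].round(2),r.current_tau()[5].round(3)))
print(*L); print(r.current_time(),r.current_contact_force())
E
```

```text
(83.0, 0.261) (80.1, -0.029) (75.2, -0.212) (70.2, -0.113) (65.2, -0.013) (60.3, -0.057) (55.3, -0.203) (50.3, -0.109) (45.3, -0.012) (40.3, -0.052) (35.3, -0.203) (30.3, -0.11) (25.3, -0.013) (20.3, -0.044) (15.3, -0.205) (10.3, -0.111) (5.3, -0.014) (0.3, -0.04) (-4.7, -0.206) (-9.7, -0.067) (-14.8, 0.034) (-19.8, -0.017) (-24.8, -0.159) (-29.8, -0.064) (-34.8, 0.035) (-39.8, -0.011) (-44.8, -0.158) (-49.8, -0.063) (-54.8, 0.036) (-59.8, -0.018) (np.float64(-59.75), np.float64(0.082))
28.1833 [-3.12659549  4.36855854  3.15285763]
```

Seven detent cycles were felt, and the torque is near zero at −60°. Releasing now, checking the view, and moving behind the tab.

```bash
python3 - <<'E'
from station import r
from vis import *
r.set_gripper(1.0); r.servo_line([.5672,-.0746,.30],velocity=.15)
r.move_ptp([.5700,-.167,.30],down(181.7)); r.set_gripper(0.0); r.wait(.2)
print(np.round(r.current_joint_pos(),1),r.current_contact_force(),r.current_time(),r.current_grip_width())
f=r.grab_frame("wrist"); cv2.imwrite("pics/w2.png",f["img"][:,:,::-1])
for b in blobs(f,"red",(0,0,560,420),100): print(b,ray(f,*b[1],.187))
E
```

```text
[ -18.7    5.1   99.4   -0.    75.5 -110.4] [0.73898436 0.39165396 0.05535706] 32.0 0.00021343100129500415
(455, [323.2, 215.2], [314, 199, 20, 35]) [ 0.56627809 -0.13046413  0.187     ]
```

View pics/w2.png

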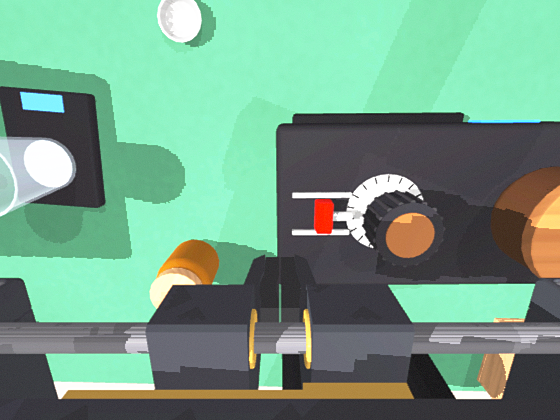

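The tab sits at (323,215) between low rails, nearly fully out. The closed fingers are behind it.

```bash
python3 - <<'E'
from station import r
from vis import *
D=np.array([.5672,-.0746]);u=np.array([-.0297,.9996])
P=lambda d,z=.201:[*(D-u*d),z]
r.servo_line(P(.094,.24),velocity=.2); r.servo_line(P(.094),velocity=.08); r.wait(.2)
F=lambda:-float(np.array(r.current_contact_force())[:2]@u)
F0=np.mean([F() for _ in range(3)]); print(F0,r.current_contact_force(),r.current_time())
d=.094;L=[]
while d>.062 and r.current_time()<55:
    d-=.001; r.servo_line(P(d),velocity=.02); f=F()-F0; L.append((round(d*1e3,1),round(f,1)))
    if f>9: break
print(L,r.current_time(),r.current_position())
E
```

```text
-0.3334842451958033 [-0.33399218  0.32369415 -0.36759817] 33.3333
[(93.0, np.float64(-0.1)), (92.0, np.float64(0.3)), (91.0, np.float64(0.3)), (90.0, np.float64(0.8)), (89.0, np.float64(-0.1)), (88.0, np.float64(-0.2)), (87.0, np.float64(0.9)), (86.0, np.float64(-0.5)), (85.0, np.float64(-0.8)), (84.0, np.float64(0.8)), (83.0, np.float64(0.8)), (82.0, np.float64(0.1)), (81.0, np.float64(0.1)), (80.0, np.float64(0.3)), (79.0, np.float64(0.2)), (78.0, np.float64(0.8)), (77.0, np.float64(-0.2)), (76.0, np.float64(3.0)), (75.0, np.float64(5.7)), (74.0, np.float64(4.6)), (73.0, np.float64(5.1)), (72.0, np.float64(5.3)), (71.0, np.float64(4.8)), (70.0, np.float64(4.6)), (69.0, np.float64(5.0)), (68.0, np.float64(5.5)), (67.0, np.float64(4.6)), (66.0, np.float64(4.4)), (65.0, np.float64(4.9)), (64.0, np.float64(5.2)), (63.0, np.float64(5.3)), (62.0, np.float64(7.6))] 41.3333 [ 0.56901706 -0.13734419  0.20103291]
```

```bash
python3 - <<'E'
from station import r
from vis import *
D=np.array([.5672,-.0746]);u=np.array([-.0297,.9996])
P=lambda d,z=.201:[*(D-u*d),z]
F=lambda:-float(np.array(r.current_contact_force())[:2]@u)
d=.062;L=[]
while d>.056:
    d-=.0003; r.servo_line(P(d),velocity=.01); r.wait(.05); f=F()+.3; L.append((round(d*1e3,1),round(f,1)))
    if f>13: break
print(L)
r.wait(.4); print(F(),r.current_time()); r.servo_line(P(.080),velocity=.08); r.servo_line(P(.094,.30),velocity=.2); r.wait(.2)
f=r.grab_frame("wrist"); cv2.imwrite("pics/w3.png",f["img"][:,:,::-1])
for b in blobs(f,"red",(0,0,560,420),50): print(b,ray(f,*b[1],.187))
print(r.current_contact_force(),r.current_time())
E
```

```text
[(61.7, 8.3), (61.4, 8.9), (61.1, 10.9), (60.8, 10.3), (60.5, 11.0), (60.2, 12.8), (59.9, 13.5)]
12.754360698873679 43.8333
(448, [339.9, 216.8], [331, 201, 21, 35]) [ 0.56513284 -0.11788272  0.187     ]
[ 0.39228948 -0.19420569 -0.40124728] 45.1333
```

View pics/w3.png

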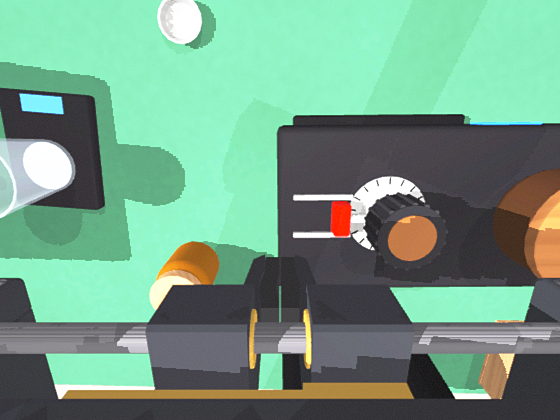

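The tab moved about 12.6 mm and looks home. One more gentle push will confirm it is on the hard stop and not just on the shoe.

```bash
python3 - <<'E'
from station import r
from vis import *
D=np.array([.5672,-.0746]);u=np.array([-.0297,.9996])
P=lambda d,z=.201:[*(D-u*d),z]
F=lambda:-float(np.array(r.current_contact_force())[:2]@u)
r.servo_line(P(.080,.24),velocity=.25); r.servo_line(P(.080),velocity=.1); r.servo_line(P(.066),velocity=.05)
d=.066;L=[]
while d>.056:
    d-=.0006; r.servo_line(P(d),velocity=.015); f=F()+.3; L.append((round(d*1e3,1),round(f,1)))
    if f>15.5: break
print(L,r.current_time())
r.servo_line(P(.080),velocity=.08); r.servo_line(P(.094,.30),velocity=.2); r.wait(.2)
f=r.grab_frame("wrist")
for b in blobs(f,"red",(0,0,560,420),50): print(b,ray(f,*b[1],.187))
print(r.current_contact_force(),r.current_time())
E
```

```text
[(65.4, -0.4), (64.8, 0.5), (64.2, 0.0), (63.6, 0.6), (63.0, 0.7), (62.4, 3.8), (61.8, 5.1), (61.2, 6.7), (60.6, 9.0), (60.0, 10.8), (59.4, 11.2), (58.8, 14.1), (58.2, 15.5)] 49.7583
(458, [339.9, 216.9], [331, 201, 21, 35]) [ 0.56521565 -0.11787682  0.187     ]
[-0.46150577  0.56908309 -0.70500314] 51.0833
```

```bash
python3 -c "
from station import r
r.sign_off(); print(r.current_time())"
```

```text
the job is handed in; nothing more can be done
the job is handed in; nothing more can be done
```

The grinder is set to seven clicks open and the lock tab is home. I handed the job in at about 51 s of the 64 s limit; `sign_off` gave no verdict.

- **Zero stop:** I turned the dial clockwise through three clicks until it came up against the stop. The last torque was about 0.46–0.50 N m, roughly 0.1 rad past zero and well short of the 0.24 rad jam limit. The detents came at exactly 20° spacing, so the grip did not slip.
- **Seven clicks:** I opened it 140° counter-clockwise in the same grasp and felt seven full click cycles. I let go at the seventh detent, with torque below 0.1 N m.
- **Lock tab:** I slid it in at about 5 N; the force rose to 13.5 N at the end.
    - A second push to 15.5 N did not move the tab in the image, so it is on its end stop.
    - The camera and the finger contact points put the travel at 12.6 mm and about 13.4 mm. Both fit a start 1.5–2.5 mm in, within the 4 mm stated.
- **At hand-in:** the arm was clear, with contact force about 1 N (sensor noise). The last wrist image I viewed, before the second push, showed the carafe and jar where they had been. I did not re-check the mug, brush, scoop or dosing cup individually, but the arm felt no unexpected contact.

One reading disagreed: a single view gave the grinder's yaw as 5.5° because a finger hid part of the hopper. I dropped it in favour of about 1.7° from the other views.

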